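# Hold a bracket home in a corner fixture

## Robot

A 6-joint arm with a two-finger parallel gripper is mounted at the origin on the work surface. World frame = base frame: x ahead of the robot, y to its left, z up, the work surface at z = 0. Lengths are in m, angles in rad, forces in N, time in s.
With the tool pointing down it reaches from about 0.225 to 0.875 m from the base axis. Payload 3.4 kg.
Tool frame: the origin (TCP) lies between the finger pads; the fingertips stand 8 mm ahead of it and the grasp point (between the pads) lies 11 mm behind it; z points along the fingers, y is the line along which they close (so a half turn about z gives the same grasp; the last joint's range is limited). The gripper opens to 85 mm and grips with 20 to 120 N. Pads are 22 mm wide; open, the fingers measure 114 mm over their backs; the gripper's body (76 mm by 85 mm) begins 54 mm behind the grasp point. The pads swing forward as they close: fully open they stand 13 mm farther back than shut.
Start: joints at [1.031, 0.276, 1.505, -0, 1.361, -0.121], TCP at [0.234, 0.525, 0.239] pointing down, gripper open.
Joint ranges: [-2.89, 2.89], [-0.75, 2.08], [0.22, 2.7], [-1.18, 4.32], [0.11, 2.71], [-2.7, 2.7]. Speed limits (rad/s): [2.57, 2.57, 3.14, 3.14, 3.14, 3.14].

## Interface

Orientations are given as a unit quaternion [w, x, y, z].
In Python, from rig import manip gives the robot as it stands.
- The arm moves only by the tool move_arm, never from a script. Its argument "deltas" is a list that holds one entry, the list of rows, each a list of 5 numbers: the shift along the tool's x, y, z normalised to -1 to 1, where 1 is 80 cm, then the turn about the tool's z normalised to -1 to 1, where 1 is 120 degrees, then the closure, from -1 (fully open) to 1 (shut). In form: [[[tx, ty, tz, twist, grip], ...]]. A call has 1 to 12 rows; each row is the pose to reach, as a shift and turn from the pose commanded when the call began, along the tool's axes at that moment; what a row does not reach only later rows make up. A row lasts 1/10 s, in which the tool goes at most 50 mm and 8.59 degrees, less where a joint would pass 70% of its speed; a pose out of reach is approached as far as the arm can. A call with a number of a shift or a turn outside -1 to 1 is refused whole. A call with a gripper value outside its range is refused whole. The fingers move at their own pace and stop on an object; "squeeze" is the grip in N (left out, the last holds). Time passes only in rows, so rows that repeat a pose let the fingers close. It gives the time, the measured TCP pose, the force, the opening and the grip force at its end, in the units of the state.
- manip.get_state(): the state, without advancing time (a new reading comes with each control period).
- manip.get_image(name): name is "side" or "top"; returns the picture (400x640x3 uint8, red, green, blue); there is no depth.
- manip.camera_params(name): a dict with "fx", "fy", "cx", "cy" (pixels), "R" (3x3) and "t" (3): a world point X has camera coordinates R X + t. Camera axes: x right, y down, z forward; pixel columns grow to the right and rows downward; lengths in m; the calibration is good to about 2 mm. A picture is of the moment at which its call begins. camera_params takes no time and is no camera call.
- manip.sign_off(): hands the job in; it is judged then, once.
The state is a dict: "clock": time; "qpos": joint angles; "qd": joint speeds; "effort": joint torques, N m; "position": TCP position; "ee_rot": TCP orientation; "contact_force": force on the tool from outside, world axes, zero at the start; "moment": the same for the moment, N m; "width": finger opening in m; "gripper_force": force on a finger pad.
Only numpy, scipy, OpenCV 4.12 (cv2) and the standard library are available. Lean on these libraries where they do the work, as an engineer would, in place of code of your own. Each camera call takes 0.05 s, during which the arm holds its last target. There are 200 camera calls.

## Task

Pick up the aluminium bracket and set it flat on the corner fixture's plate, its long side along the blue fence and its short end towards the red stop. Push it lightly home so that it sits square and bears on both the blue fence and the red stop at once, with about 8 newtons on each; the painted fences must never be rammed (40 newtons is too much). Finish while still gripping the bracket and holding it pressed into the corner, do not let go, and leave the screwdriver, tin and collar alone.

Things in the scene. Friction and masses are not known exactly. Their poses are not given: they have to be found in the camera images.
- bracket: loose machined aluminium bracket, about 0.22 to 0.37 kg: a foot 90 (x) x 60 (y) x 12 (z) mm with an upright lug on its middle, 50 (x) x 16 (y) mm, reaching from the top of the foot (z = 12 mm) to z = 62 mm. Origin: centre of the foot's underside; z up. Same after a half turn about z; either end may go to the red stop. The lug is easily gripped from above across its 16 mm (bracket y).
- fixture: corner fixture bolted to the bench (does not move): dark steel plate 200 (x) x 170 (y) x 10 (z) mm, origin at the centre of its underside, z up, lying on the bench at z = 0, so its top is at z = 10 mm. Bare steel, friction about 0.6: a bracket pressed hard down on it drags. Its position and yaw differ each time. Its fences stand on the plate's top.
- long_fence: blue fence fixed on the fixture, rigid, slick oiled paint (friction about 0.15), 150 (x) x 20 (y) x 16 (z) mm, along the fixture's x. Origin: centre of its underside, at x = -20, y = 70, z = 10 mm in the fixture's frame. Its bearing face looks to the fixture's -y, at fixture y = 60 mm, and spans fixture x = -95 to 55 mm.
- short_fence: red stop fixed on the fixture, rigid, slick oiled paint (friction about 0.15), 20 (x) x 80 (y) x 16 (z) mm, along the fixture's y. Origin: centre of its underside, at x = 80, y = 10, z = 10 mm in the fixture's frame. Its bearing face looks to the fixture's -x, at fixture x = 70 mm, and spans fixture y = -30 to 50 mm.
- corner (a point): point on the plate's top where the planes of the two bearing faces meet: fixture x = 70, y = 60, z = 10 mm. The bracket is home when its centre is 45 mm back from it along the fixture's x and 30 mm back along the fixture's y, long side (bracket x) along the fixture's x. Axes as the fixture's.
- screwdriver: bystander: screwdriver with red handle lying on the bench, about 200 mm long, 26 mm thick at the handle, origin under its middle, handle to -x; leave alone
- tin: bystander: tin with yellow band, 66 mm across, 85 mm tall, standing on the bench, origin at the centre of its underside; leave alone
- collar: bystander: steel shaft collar lying on the bench, 52 mm across, 22 mm high, origin at the centre of its underside; leave alone
Not all that is in view belongs to the job. Leave any black or purple look-alike of the bracket alone.

How it is judged:
By the outcome, as a careful person would: the job done as asked, in the order asked, and still so for the second after the job is handed in, while the arm keeps its last pose, push and grip.
It also fails if it takes over 72 s, if anything falls off the work surface, if the arm or the gripper's body presses on something with over 40 N, if the wrist force passes 120 N, or if a joint passes its speed limit or range.

## Working session

There is one attempt and no reset: what is moved stays moved. The work goes in short steps, Python scripts to look and compute and a tool call to move; the robot and the scene stay as the last step left them, time stands still between calls to the robot, and variables do not carry over. Pictures are saved under pics/ and viewed, at most 10 in all, crops included, and the job is handed in when it is done.

Besides the shell and the picture viewer there is one more tool, called after "Request:" as name([rows], argument=value, ...), one row to a line, values as JSON. move_arm: Moves the arm, as the interface text tells. Scaled input: -1 to 1 covers 80 cm each way for a shift and 120 degrees each way for a turn. Its arguments: {"type":"object","properties":{"deltas":{"type":"array","items":{"type":"array","items":{"type":"array","items":{"type":"number","minimum":-1,"maximum":1}}}},"squeeze":{"type":"number"}},"required":["deltas"]}

```bash
mkdir -p pics
python3 - <<'E'
from rig import manip
import cv2
s=manip.get_state();print({k:(v if not hasattr(v,'round') else v) for k,v in s.items()})
for n in("top","side"):
    im=manip.get_image(n);cv2.imwrite(f"pics/{n}0.png",im[:,:,::-1]);print(n,manip.camera_params(n))
E
```

```text
{'clock': 0.0, 'qpos': array([ 1.03102101e+00,  2.76621858e-01,  1.50615039e+00, -5.44930565e-05,
        1.36068804e+00, -1.20988316e-01]), 'qd': array([-0.00086477,  0.00269914,  0.0007012 ,  0.00055204, -0.00231036,
       -0.00035582]), 'effort': array([ 2.83042928e-04, -4.16768253e+01, -2.45806342e+01, -2.53825638e-04,
        1.05503880e-02, -4.20047400e-06]), 'position': array([0.23357325, 0.52485518, 0.2384175 ]), 'ee_rot': array([-2.77733467e-04,  2.07861012e-01,  9.78157925e-01, -8.91958966e-04]), 'contact_force': array([-0.76902157,  0.62870135,  0.17354751]), 'moment': array([0.00697975, 0.01206355, 0.04231811]), 'gripper_force': 0.0, 'width': 0.0852358553757332}
top {'fx': 463.25792074008314, 'fy': 463.25792074008314, 'cx': 315.90752757689916, 'cy': 195.08158163844104, 'R': array([[ 0.02796897, -0.99956929,  0.008887  ],
       [-0.98709956, -0.02901996, -0.15745569],
       [ 0.15764578, -0.00436848, -0.98748606]]), 't': array([-0.10840045,  0.60849917,  1.13857961])}
side {'fx': 519.4919235690065, 'fy': 519.4919235690065, 'cx': 319.3227249681387, 'cy': 195.58614926021235, 'R': array([[ 0.93083528, -0.36541568, -0.00413048],
       [-0.23452843, -0.58867753, -0.77359885],
       [ 0.28025363,  0.72106182, -0.63366218]]), 't': array([-0.60794865,  0.14746811,  1.20176409])}
```

View pics/top0.png

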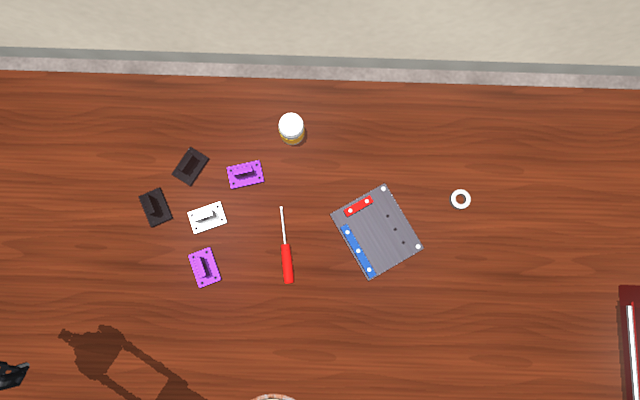

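View pics/side0.png

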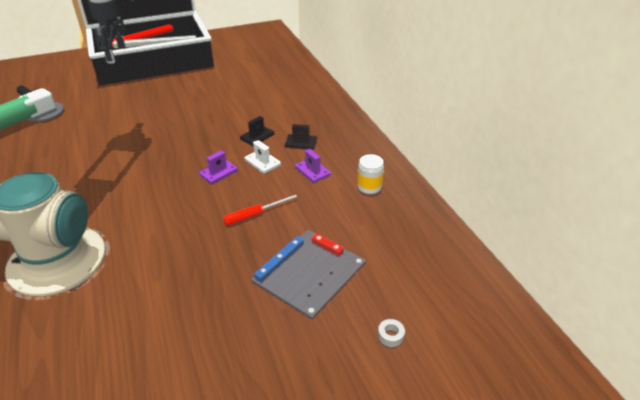

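The top view shows the white bracket at about (207,217), between the purple and black decoys. The fixture is at (377,231), with the blue fence on its left edge near (357,251) and the red stop at (359,206). The side view shows the bracket at (262,157) and the fixture at (310,272).

```bash
cat > h.py <<'E'
import numpy as np, cv2
from rig import manip
def w2(px,n,z):
    p=manip.camera_params(n);R,t=np.array(p["R"]),np.array(p["t"]);C=-R.T@t
    px=np.atleast_2d(px).astype(float)
    d=np.c_[(px[:,0]-p["cx"])/p["fx"],(px[:,1]-p["cy"])/p["fy"],np.ones(len(px))]@R
    return (C+d*((z-C[2])/d[:,2])[:,None])[:,:2]
def blob(m,roi,k=3):
    x0,y0,x1,y1=roi;q=np.zeros_like(m);q[y0:y1,x0:x1]=m[y0:y1,x0:x1]
    if k:q=cv2.morphologyEx(q,cv2.MORPH_CLOSE,np.ones((k,k),np.uint8))
    return max(cv2.findContours(q,cv2.RETR_EXTERNAL,cv2.CHAIN_APPROX_NONE)[0],key=cv2.contourArea)[:,0]
def rect(c,n,z):
    w=w2(c,n,z);(cx,cy),(a,b),th=cv2.minAreaRect((w*1000).astype(np.float32))
    if a<b:a,b,th=b,a,th+90
    return np.round([cx,cy,a,b,(th+90)%180-90],1)
def masks(im):
    hsv=cv2.cvtColor(im,cv2.COLOR_RGB2HSV);H,S,V=cv2.split(hsv)
    u=lambda b:b.astype(np.uint8)*255
    return dict(white=u((S<50)&(V>120)),blue=u((H>95)&(H<125)&(S>120)),red=u(((H<6)|(H>174))&(S>190)&(V>150)),
      grey=u((S<70)&(V<150)&(V>40)))
E
python3 - <<'E'
from h import *
rois=dict(top=dict(white=(180,192,235,240),blue=(325,215,385,285),red=(335,190,380,222),plate=(322,175,432,290)),
 side=dict(white=(240,135,285,175),blue=(250,232,308,285),red=(308,228,348,258),plate=(245,225,370,320)))
for n in rois:
    im=cv2.imread(f"pics/{n}0.png")[:,:,::-1].copy();m=masks(im);r=rois[n]
    m["plate"]=m["grey"]|m["blue"]|m["red"]|m["white"]
    p=manip.camera_params(n);print(n,"C",-np.array(p["R"]).T@p["t"])
    for k,z in(("white",.012),("blue",.026),("red",.026),("plate",.010)):
        c=blob(m[k],r[k],5);print(k,cv2.contourArea(c),rect(c,n,z))
    o=np.zeros_like(im)
    for k in r: cv2.drawContours(o,[blob(m[k],r[k],5)],-1,(255,255,255),1)
    big=np.hstack([cv2.resize((im//2+o//2)[y0-5:y0+115,x0-5:x0+115],(400,400),interpolation=0) for x0,y0,_,_ in(r["white"],r["plate"])])
    cv2.imwrite(f"pics/seg_{n}.png",big[:,:,::-1])
E
```

```text
top C [ 0.42418885 -0.08572128  1.22110651]
white 779.5 [550.5 193.   91.6  62.4 -68.5]
blue 397.5 [ 474.  -202.3  148.5   20.5   31.3]
red 177.5 [ 590.3 -201.3   78.9   18.4  -58.6]
plate 4847.5 [ 527.4 -251.6  201.   170.4   31.3]
side C [ 0.26368677 -1.00188901  0.8730825 ]
white 586.5 [550.1 210.7 159.1  84.3 -79. ]
blue 401.0 [ 474.2 -206.9  154.9   23.8   32.7]
red 135.0 [ 592.4 -205.6   77.3   22.7  -57.5]
plate 5381.5 [ 528.2 -251.2  207.7  181.    31.3]
```

View pics/seg_top.png

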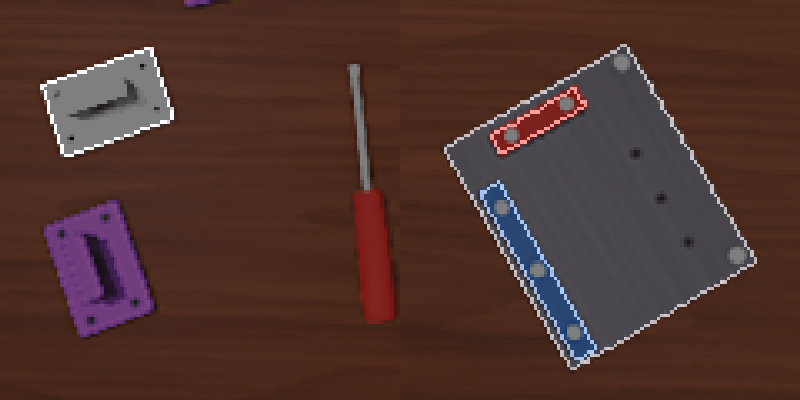

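View pics/seg_side.png

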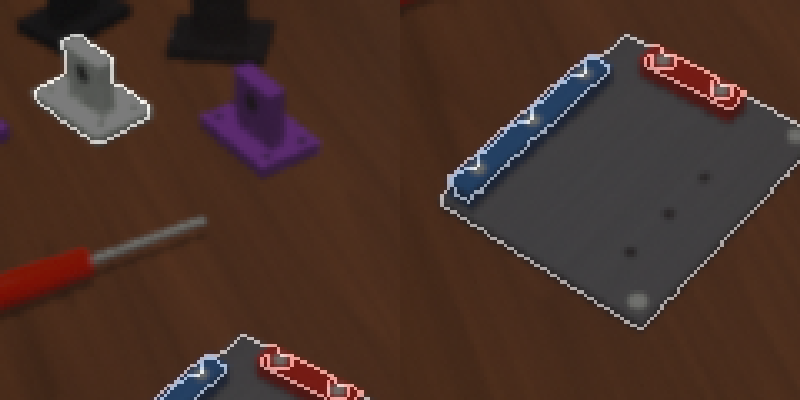

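The masks fit well. The bracket is at about (551, 194) mm with its long axis at −68.5°. The fixture centre is at (528, −252) mm, yaw 31.3°, so the bracket's home is about (533.5, −213.3) mm. Next I move above the bracket.

Request:
move_arm([
  [[-0.5307,-0.2165,0.1,0.371,0],[-0.5307,-0.2165,0.1,0.371,0],[-0.5307,-0.2165,0.1,0.371,0],[-0.5307,-0.2165,0.1,0.371,0],[-0.5307,-0.2165,0.1,0.371,0],[-0.5307,-0.2165,0.1,0.371,0],[-0.5307,-0.2165,0.1,0.371,0],[-0.5307,-0.2165,0.1,0.371,0],[-0.5307,-0.2165,0.1,0.371,0],[-0.5307,-0.2165,0.1,0.371,0],[-0.5307,-0.2165,0.1,0.371,0],[-0.5307,-0.2165,0.1,0.371,0]],
], squeeze=60)

```text
clock: 1.3
position: [0.5502, 0.1951, 0.159]
ee_rot: [-0.001, 0.563, 0.826, -0.0]
contact_force: [-0.0, 0.1, -0.7]
width: 0.0427
gripper_force: 0.0
```

Request:
move_arm([
  [[-0.0016,0,0.05,0,0],[-0.0016,0,0.1,0,0],[-0.0016,0,0.14,0,0],[-0.0016,0,0.1613,0,0],[-0.0016,0,0.1613,0,0],[-0.0016,0,0.1613,0,0.3],[-0.0016,0,0.1613,0,0.6],[-0.0016,0,0.1613,0,1],[-0.0016,0,0.1613,0,1],[-0.0016,0,0.1613,0,1],[-0.0016,0,0.1613,0,1],[-0.0016,0,0.1613,0,1]],
], squeeze=60)

```text
clock: 2.5
position: [0.5528, 0.1943, 0.0322]
ee_rot: [0.001, 0.563, 0.826, 0.002]
contact_force: [-1.0, 3.4, 6.8]
width: 0.0155
gripper_force: 59.7
```

Run:
```python
from h import *
s=manip.get_state();print({k:np.round(s[k],4) for k in s})
a=manip.get_image("side")[110:210,200:360];b=manip.get_image("top")[160:260,130:290]
cv2.imwrite("pics/grasp.png",cv2.resize(np.vstack([a,b]),(480,600))[:,:,::-1])
```

```text
{'clock': np.float64(2.5), 'qpos': array([ 0.2184,  0.4741,  1.7651,  0.0018,  0.899 , -0.1571]), 'qd': array([-0.0006, -0.0021, -0.0022,  0.0005, -0.001 , -0.    ]), 'effort': array([-1.91040e+00, -4.29391e+01, -1.64344e+01, -7.58100e-01,
       -2.88200e-01,  4.00000e-04]), 'position': array([0.5528, 0.1943, 0.0322]), 'ee_rot': array([7.000e-04, 5.632e-01, 8.263e-01, 1.700e-03]), 'contact_force': array([-0.9687,  3.3954,  6.8231]), 'moment': array([0.2869, 0.3131, 0.0064]), 'gripper_force': np.float64(59.6958), 'width': np.float64(0.0155)}
```

View pics/grasp.png

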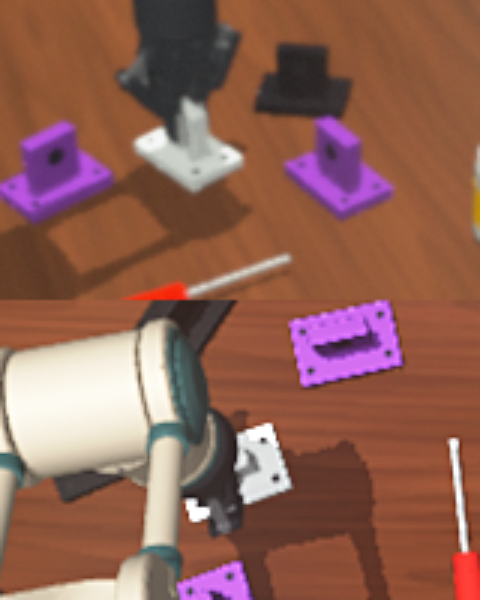

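Request:
move_arm([
  [[0,0,-0.05,0,1],[0,0,-0.1,0,1],[-0.487,-0.2225,-0.1,0.668,1],[-0.487,-0.2225,-0.1,0.668,1],[-0.487,-0.2225,-0.1,0.668,1],[-0.487,-0.2225,-0.1,0.668,1],[-0.487,-0.2225,-0.1,0.668,1],[-0.487,-0.2225,-0.1,0.668,1],[-0.487,-0.2225,-0.1,0.668,1],[-0.487,-0.2225,-0.1,0.668,1],[-0.487,-0.2225,-0.1,0.668,1],[-0.487,-0.2225,-0.1,0.668,1]],
])

```text
clock: 3.8
position: [0.5285, -0.2395, 0.1102]
ee_rot: [0.001, 0.964, 0.266, 0.0]
contact_force: [-0.5, -0.3, -2.5]
width: 0.0156
gripper_force: 59.7
```

Request:
move_arm([
  [[0,0,0,0,1],[0,0,0,0,1],[0,0,0,0,1]],
])

```text
clock: 4.1
position: [0.5286, -0.2336, 0.1102]
ee_rot: [-0.0, 0.963, 0.271, -0.0]
contact_force: [0.2, 0.2, -2.4]
width: 0.0153
gripper_force: 59.7
```

Run:
```python
from h import *
s=manip.get_state();print({k:np.round(s[k],4) for k in s})
print(w2([[262.75,161]],"side",.006))
a=manip.get_image("side");cv2.imwrite("pics/s1.png",a[:,:,::-1]);b=manip.get_image("top");cv2.imwrite("pics/t1.png",b[:,:,::-1])
a=a[150:300,240:400];b=b[150:300,300:460]
cv2.imwrite("pics/carry.png",cv2.resize(np.hstack([a,b]),(800,375))[:,:,::-1])
```

```text
{'clock': np.float64(4.1), 'qpos': array([-5.3660e-01,  3.7970e-01,  1.6913e+00,  2.0000e-04,  1.0711e+00,
        4.8570e-01]), 'qd': array([ 0.0057, -0.0042, -0.001 , -0.0015, -0.0021,  0.0038]), 'effort': array([-3.84200e-01, -4.56340e+01, -2.19537e+01, -2.51000e-02,
       -1.60000e-03, -4.80000e-03]), 'position': array([ 0.5286, -0.2336,  0.1102]), 'ee_rot': array([-3.000e-04,  9.626e-01,  2.708e-01, -1.000e-04]), 'contact_force': array([ 0.2187,  0.1663, -2.4378]), 'moment': array([ 0.016 , -0.0292,  0.0066]), 'gripper_force': np.float64(59.6523), 'width': np.float64(0.0153)}
[[0.55360397 0.19064552]]
```

View pics/carry.png

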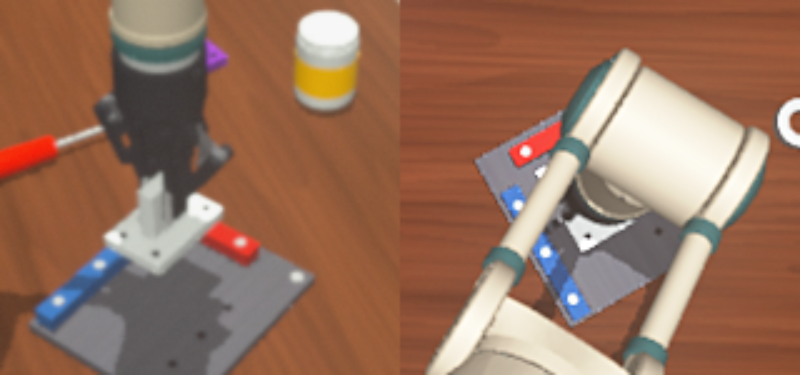

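The carry view shows the bracket held level over the plate. The fingers are nearer its red-stop end, and the lug sticks out on the −x side. I measure that offset next.

Run:
```python
from h import *
im=cv2.imread("pics/s1.png")[:,:,::-1].copy()
m=cv2.inRange(cv2.cvtColor(im,cv2.COLOR_RGB2HSV),(0,0,125),(180,50,255))
c=blob(m,(275,215,333,265),3);h=cv2.convexHull(c.reshape(-1,1,2))
P=cv2.approxPolyDP(h,1.5,True)[:,0];print(P.tolist())
t=np.radians(31.3);A=np.array([[np.cos(t),-np.sin(t)],[np.sin(t),np.cos(t)]])
tcp=manip.get_state()["position"][:2]
for z in(.078,.090):print(z,np.round((w2(P,"side",z)-tcp)@A*1000,1).tolist())
```

```text
[[298, 221], [304, 219], [328, 232], [332, 264], [295, 259], [281, 249], [282, 244]]
0.078 [[42.8, 55.1], [56.3, 48.4], [54.6, -21.2], [-18.1, -85.5], [-53.5, -14.9], [-48.7, 27.8], [-35.9, 36.0]]
0.09 [[32.7, 46.4], [46.0, 39.9], [44.4, -28.7], [-27.3, -92.0], [-62.1, -22.5], [-57.4, 19.5], [-44.8, 27.6]]
```

The foot's corners come out within 1–2 mm of centred on the TCP, and the yaw agrees with the fixture. I lower it about 15 mm clear of both fences.

Request:
move_arm([
  [[0,0,0.04,0,1],[0,0,0.07,0,1],[0,0,0.08,0,1],[0,0,0.082,0,1],[0,0,0.083,0,1],[0,0,0.084,0,1],[0,0,0.084,0,1]],
])

```text
clock: 4.9
position: [0.5295, -0.2348, 0.0441]
ee_rot: [0.001, 0.963, 0.27, 0.001]
contact_force: [-1.3, -0.5, -2.2]
width: 0.0153
gripper_force: 59.5
```

Request:
move_arm([
  [[0,0,0,0,1],[0,0,0.001,0,1],[0,0,0.001,0,1]],
])

```text
clock: 5.2
position: [0.5288, -0.2345, 0.0424]
ee_rot: [0.0, 0.963, 0.27, 0.0]
contact_force: [0.7, 0.4, -2.7]
width: 0.0153
gripper_force: 59.5
```

Request:
move_arm([
  [[0,0,0.001,0,1],[0,0,0.001,0,1],[0,0,0.001,0,1]],
])

```text
clock: 5.5
position: [0.5288, -0.2345, 0.0422]
ee_rot: [0.0, 0.963, 0.27, 0.0]
contact_force: [-2.1, 0.8, 5.7]
width: 0.0156
gripper_force: 60.6
```

```bash
cat > st.py <<'E'
from h import *
s=manip.get_state();t=np.radians(31.3);A=np.array([[np.cos(t),-np.sin(t)],[np.sin(t),np.cos(t)]])
q=s["ee_rot"];f=s["contact_force"];m=s["moment"]
from scipy.spatial.transform import Rotation as Ro
Z=Ro.from_quat(q,scalar_first=True).as_matrix()
print("t",s["clock"],"F fix",np.round(np.r_[f[:2]@A,f[2]],2),"M fix",np.round(np.r_[m[:2]@A,m[2]],3),"yaw",np.round(np.degrees(np.arctan2(Z[1,0],Z[0,0])),2),
"tilt(fix)",np.round(np.degrees(Z[:2,2]@A),2),"pos fix",np.round((s["position"][:2]-[.5278,-.2521])@A*1000,2),s["position"].round(4))
E
python3 st.py
```

```text
t 5.5 F fix [-1.41  1.74  5.67] M fix [ 0.21   0.228 -0.048] yaw 31.33 tilt(fix) [ 0.01 -0.02] pos fix [10.06 14.53] [ 0.5288 -0.2345  0.0422]
```

Request:
move_arm([
  [[0,0,0.001,0,1],[0,0,0.001,0,1],[0,0,0.001,0,1]],
])

```text
clock: 5.8
position: [0.5289, -0.2345, 0.0422]
ee_rot: [0.0, 0.963, 0.27, 0.0]
contact_force: [-4.0, 1.2, 10.0]
width: 0.0154
gripper_force: 61.6
```

```bash
python3 st.py
```

```text
t 5.8 F fix [-2.76  3.07 10.  ] M fix [ 0.475  0.377 -0.018] yaw 31.33 tilt(fix) [ 0.02 -0.04] pos fix [10.09 14.52] [ 0.5289 -0.2345  0.0422]
```

Request:
move_arm([
  [[0,0,-0.0018,0,1],[0.004,-0.004,-0.0018,0,1],[0.008,-0.008,-0.0018,0,1],[0.011,-0.011,-0.0018,0,1],[0.013,-0.013,-0.0018,0,1],[0.013,-0.013,-0.0018,0,1],[0.013,-0.013,-0.0018,0,1]],
])

```text
clock: 6.5
position: [0.5328, -0.2198, 0.0422]
ee_rot: [-0.0, 0.963, 0.27, 0.0]
contact_force: [0.2, -0.0, 2.6]
width: 0.0155
gripper_force: 60.3
```

```bash
python3 st.py
```

```text
t 6.5 F fix [ 0.14 -0.13  2.62] M fix [-0.219  0.018 -0.001] yaw 31.33 tilt(fix) [ 0.06 -0.01] pos fix [21.02 24.98] [ 0.5328 -0.2198  0.0422]
```

Request:
move_arm([
  [[0.001,-0.0015,0,0,1],[0.002,-0.003,0,0,1],[0.0025,-0.004,0,0,1],[0.0025,-0.004,0,0,1],[0.0025,-0.004,0,0,1]],
])

```text
clock: 7.0
position: [0.5325, -0.2163, 0.0422]
ee_rot: [0.0, 0.963, 0.27, 0.0]
contact_force: [0.7, -1.7, 1.8]
width: 0.0153
gripper_force: 60.3
```

```bash
python3 st.py
```

```text
t 7.0 F fix [-0.23 -1.82  1.8 ] M fix [-0.421  0.04  -0.008] yaw 31.32 tilt(fix) [ 0.03 -0.01] pos fix [22.63 28.09] [ 0.5325 -0.2163  0.0422]
```

Request:
move_arm([
  [[0.001,-0.001,0,0,1],[0.002,-0.0015,0,0,1],[0.0025,-0.0015,0,0,1],[0.0025,-0.0015,0,0,1],[0.0025,-0.0015,0,0,1]],
])

```text
clock: 7.5
position: [0.533, -0.2143, 0.0422]
ee_rot: [-0.0, 0.963, 0.27, -0.0]
contact_force: [-2.8, -3.4, 5.9]
width: 0.0155
gripper_force: 60.7
```

```bash
python3 st.py
```

```text
t 7.5 F fix [-4.15 -1.49  5.92] M fix [-0.409  0.52  -0.077] yaw 31.33 tilt(fix) [-0.04  0.03] pos fix [24.05 29.61] [ 0.533  -0.2143  0.0422]
```

Request:
move_arm([
  [[0,0,-0.0008,0,1],[0,0,-0.0008,0,1],[0,0,-0.0008,0,1]],
])

```text
clock: 7.8
position: [0.5332, -0.2138, 0.0422]
ee_rot: [-0.001, 0.963, 0.27, -0.0]
contact_force: [-0.0, -0.1, -0.9]
width: 0.0151
gripper_force: 60.1
```

```bash
python3 st.py
```

```text
t 7.8 F fix [-0.09 -0.12 -0.89] M fix [-0.205  0.163  0.06 ] yaw 31.32 tilt(fix) [-0.    0.08] pos fix [24.54 29.95] [ 0.5332 -0.2138  0.0422]
```

Request:
move_arm([
  [[0.001,-0.001,0,0,1],[0.001,-0.001,0,0,1],[0.001,-0.001,0,0,1]],
])

```text
clock: 8.1
position: [0.534, -0.2132, 0.0425]
ee_rot: [-0.0, 0.963, 0.27, 0.0]
contact_force: [1.1, -1.5, -4.2]
width: 0.0152
gripper_force: 59.6
```

```bash
python3 st.py
```

```text
t 8.1 F fix [ 0.19 -1.85 -4.16] M fix [-0.45   0.041  0.082] yaw 31.33 tilt(fix) [ 0.02 -0.01] pos fix [25.48 30.04] [ 0.534  -0.2132  0.0425]
```

Request:
move_arm([
  [[0.001,-0.0005,0.0006,0,1],[0.001,-0.0005,0.0006,0,1],[0.001,-0.0005,0.0006,0,1],[0.001,-0.0005,0.0006,0,1]],
])

```text
clock: 8.5
position: [0.5346, -0.2128, 0.0423]
ee_rot: [0.0, 0.963, 0.27, 0.0]
contact_force: [1.5, -2.8, -3.7]
width: 0.0155
gripper_force: 59.5
```

```bash
python3 st.py
```

```text
t 8.5 F fix [-0.12 -3.16 -3.68] M fix [-0.724  0.059  0.117] yaw 31.33 tilt(fix) [ 0.03 -0.05] pos fix [26.2  30.07] [ 0.5346 -0.2128  0.0423]
```

Request:
move_arm([
  [[0.001,-0.0005,0,0,1],[0.001,-0.0005,0,0,1],[0.001,-0.0005,0,0,1],[0.001,-0.0005,0,0,1]],
])

```text
clock: 8.9
position: [0.5352, -0.2124, 0.0425]
ee_rot: [0.001, 0.963, 0.27, 0.0]
contact_force: [2.2, -4.9, -3.7]
width: 0.0153
gripper_force: 59.5
```

```bash
python3 st.py
```

```text
t 8.9 F fix [-0.63 -5.3  -3.73] M fix [-0.958  0.162  0.174] yaw 31.34 tilt(fix) [ 0.02 -0.09] pos fix [26.93 30.12] [ 0.5352 -0.2124  0.0425]
```

Request:
move_arm([
  [[0.0015,0,0.0007,-0.002,1],[0.0015,0,0.0007,-0.002,1],[0.0015,0,0.0007,-0.002,1],[0.0015,0,0.0007,-0.002,1]],
])

```text
clock: 9.3
position: [0.5353, -0.2123, 0.0423]
ee_rot: [0.001, 0.962, 0.272, -0.0]
contact_force: [-1.1, -6.6, 0.3]
width: 0.015
gripper_force: 60.0
```

```bash
python3 st.py
```

```text
t 9.3 F fix [-4.41 -5.07  0.27] M fix [-0.907  0.745 -0.091] yaw 31.55 tilt(fix) [-0.07 -0.08] pos fix [27.13 30.12] [ 0.5353 -0.2123  0.0423]
```

Request:
move_arm([
  [[0.0015,0,0,-0.002,1],[0.0015,0,0,-0.002,1],[0.0015,0,0,-0.002,1],[0.0015,0,0,-0.002,1]],
])

```text
clock: 9.7
position: [0.5354, -0.2122, 0.0424]
ee_rot: [0.001, 0.962, 0.274, -0.001]
contact_force: [-3.9, -8.5, 2.0]
width: 0.0153
gripper_force: 60.4
```

```bash
python3 st.py
```

```text
t 9.7 F fix [-7.74 -5.23  1.99] M fix [-1.009  1.243 -0.397] yaw 31.78 tilt(fix) [-0.18 -0.07] pos fix [27.21 30.11] [ 0.5354 -0.2122  0.0424]
```

Request:
move_arm([
  [[0,-0.0006,-0.0006,0.002,1],[0,-0.0006,-0.0006,0.002,1],[0,-0.0006,-0.0006,0.002,1],[0,-0.0006,-0.0006,0.002,1]],
])

```text
clock: 10.1
position: [0.5354, -0.2121, 0.0425]
ee_rot: [0.001, 0.962, 0.272, -0.001]
contact_force: [-2.3, -9.9, -2.6]
width: 0.0152
gripper_force: 60.0
```

```bash
python3 st.py
```

```text
t 10.1 F fix [-7.1  -7.3  -2.56] M fix [-1.214  1.228 -0.173] yaw 31.59 tilt(fix) [-0.18 -0.11] pos fix [27.26 30.19] [ 0.5354 -0.2121  0.0425]
```

Request:
move_arm([
  [[0.0002,-0.0002,0.0004,0.001,1],[0.0002,-0.0002,0.0004,0.001,1],[0.0002,-0.0002,0.0004,0.001,1],[0.0002,-0.0002,0.0004,0.001,1]],
])

```text
clock: 10.5
position: [0.5354, -0.2122, 0.0425]
ee_rot: [0.002, 0.962, 0.271, -0.001]
contact_force: [-4.2, -9.5, 0.7]
width: 0.0154
gripper_force: 60.4
```

```bash
python3 st.py
```

```text
t 10.5 F fix [-8.48 -5.9   0.73] M fix [-1.172  1.325 -0.036] yaw 31.5 tilt(fix) [-0.2  -0.14] pos fix [27.25 30.18] [ 0.5354 -0.2122  0.0425]
```

Request:
move_arm([
  [[0,-0.0005,0.0002,0,1],[0,-0.0005,0.0002,0,1],[0,-0.0005,0.0002,0,1],[0,-0.0005,0.0002,0,1],[0,-0.0005,0.0002,0,1],[0,-0.0005,0.0002,0,1]],
])

```text
clock: 11.1
position: [0.5354, -0.2121, 0.0425]
ee_rot: [0.002, 0.962, 0.272, -0.001]
contact_force: [-2.5, -9.9, 0.3]
width: 0.0152
gripper_force: 60.3
```

```bash
python3 st.py
python3 - <<'E'
from h import *
a=manip.get_image("side")[215:325,240:375]
b=manip.get_image("top")[180:290,310:445]
cv2.imwrite("pics/home.png",cv2.resize(np.hstack([a,b]),(800,326),interpolation=cv2.INTER_CUBIC)[:,:,::-1])
E
python3 st.py
```

```text
t 11.1 F fix [-7.3  -7.16  0.3 ] M fix [-1.172  1.427 -0.036] yaw 31.51 tilt(fix) [-0.2  -0.18] pos fix [27.27 30.21] [ 0.5354 -0.2121  0.0425]
t 11.2 F fix [-7.71 -7.99  0.67] M fix [-1.234  1.387 -0.061] yaw 31.51 tilt(fix) [-0.2  -0.18] pos fix [27.29 30.19] [ 0.5354 -0.2121  0.0425]
```

View pics/home.png

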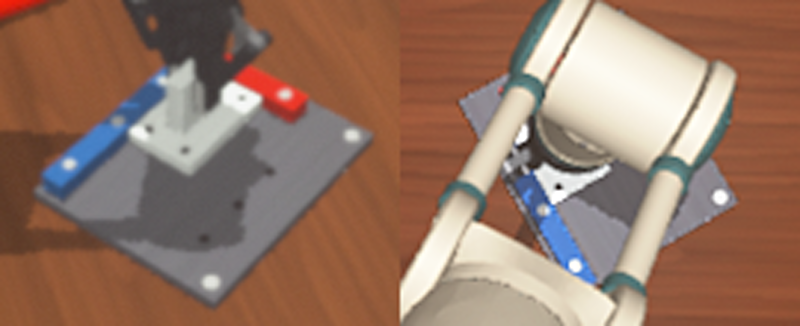

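Both cameras show the bracket seated against the blue fence and the red stop. The TCP is 0.3 mm higher than at first contact with the plate, so I press down lightly to make sure it is flat.

Request:
move_arm([
  [[0,0,0.0004,0,1],[0,0,0.0009,0,1],[0,0,0.0009,0,1],[0,0,0.0009,0,1],[0,0,0.0009,0,1]],
])

```text
clock: 11.7
position: [0.5354, -0.2122, 0.0424]
ee_rot: [0.002, 0.962, 0.272, -0.001]
contact_force: [-3.4, -10.4, 4.9]
width: 0.0154
gripper_force: 61.0
```

```bash
python3 st.py
```

```text
t 11.7 F fix [-8.28 -7.14  4.92] M fix [-1.087  1.452 -0.017] yaw 31.51 tilt(fix) [-0.19 -0.19] pos fix [27.21 30.17] [ 0.5354 -0.2122  0.0424]
```

Request:
move_arm([
  [[0,-0.0001,-0.0005,0,1],[0,-0.0001,-0.0005,0,1],[0,-0.0001,-0.0005,0,1],[0,-0.0001,-0.0005,0,1],[0,-0.0001,-0.0005,0,1],[0,-0.0001,-0.0005,0,1],[0,-0.0001,-0.0005,0,1],[0,-0.0001,-0.0005,0,1]],
])

```text
clock: 12.5
position: [0.5354, -0.2122, 0.0424]
ee_rot: [0.002, 0.962, 0.272, -0.001]
contact_force: [-3.3, -11.7, 2.7]
width: 0.0153
gripper_force: 60.4
```

```bash
python3 st.py
```

```text
t 12.5 F fix [-8.91 -8.3   2.67] M fix [-1.165  1.403 -0.049] yaw 31.51 tilt(fix) [-0.19 -0.2 ] pos fix [27.23 30.18] [ 0.5354 -0.2122  0.0424]
```

The readings are steady at about 8–9 N on each fence, with a light load on the plate and almost no twisting moment. I'm handing in.

```bash
python3 -c "
from rig import manip
print(manip.sign_off())"
```

```text
the job is handed in; nothing more can be done
None
```

The bracket is flat in the corner and still gripped, bearing on both fences by the wrist-force readings with 8.9 N towards the red stop and 8.3 N towards the blue fence (plate friction included), and the job is handed in at about 12.5 s; the judge's result was not shown.

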